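# Hang the washed scraper beside the paddle on the drip arm and bring the arm over the tub

### The job

The mixing paddle is already hanging by its eye on the hook of the swivelling drip arm: take the washed scraper, the tool with an eye in its handle, out of the wooden block and hang it by its eye on the same hook, without the paddle ever coming off. Turn the arm so that both tools end up on the hook above the small clear tub to drip, hanging quietly and no longer swinging much. Leave the wood-handled knife in the block and do not shift the tub, the cup, the thread spool or the rack of tubes.

Things in the scene. Friction and masses are not known exactly. Their poses are not given: they have to be found in the camera images.
- stand: Drip stand: dark round foot (100 mm across, fixed) with a thin upright post on its centre; at the top a horizontal steel bar, 8 mm thick, swivels about the post, 280 mm above the table. The bar carries an aluminium stop collar (26 mm across) and ends in an upturned tip; nothing of the stand is higher than that tip. Origin: centre of the underside.
- hook_mid (a point): Middle of the bar's hanging part, on the bar's axis, 160 mm from the post. Turns with the arm: +x points along the bar to the post, -x to the free tip, z up. The collar's face is at x = +41 mm. The bar is straight to x = -40 mm, then rises 13 mm over the next 12 mm to a rounded tip (top 17 mm above the bar's axis, outermost point at x = -56 mm).
- push_point (a point): Point on the axis of the same bar 60 mm from the post, between the swivel hub (24 mm across) and the stop collar: a bare length of bar where it can be pushed sideways. Axes as hook_mid.
- drip_arm (a joint): Swivel angle of the arm in rad: 0 at the start, positive is anticlockwise seen from above, free from -1.7 to 1.7. It stays where it is left; turning it takes about 2 N at push_point.
- scraper_eye (a point): Centre of the scraper's eye. Flat grey handle, white straight blade, 185 mm long, 70 g. z: length, up; y: width; x: thickness. Handle 34 mm (y) by 10 mm (x). Eye: window through x, 22 mm (y) by 30 mm (z), roofed by a shallow V (5 mm lower at the sides); top 23 mm above this point. Hung up, this point is 11 mm below the bar's axis. Gripped across y here, the eye stays free between the fingers.
- scraper_edge (a point): Middle of the scraper's lower blade edge, 162 mm below its eye's centre. The blade is 60 mm wide (y), 6 mm thick, and stands 46 mm deep in its slot of the wooden block.
- paddle_eye (a point): Centre of the eye of the mixing paddle, which hangs on the bar from the start, anywhere along the hanging part: handle, eye and axes as the scraper's (x along the bar, within a few degrees), with a narrower white blade (44 mm) that ends in a half circle; 185 mm long, about 60 g. It slides along the bar when pushed (under 1 N).
- paddle_edge (a point): Lowest point of the paddle's round blade, 162 mm below its eye's centre.
- tub: Small clear open food tub with a pale blue thing lying in it, 130 mm (x) by 160 mm (y), 75 mm high; origin at the centre of its underside. Loose. It stands to one side of the stand, the block on the other, either way round.
- block: Wooden block, 110 mm (x) by 90 mm (y), 50 mm high, fixed, origin at the centre of its underside. Two slots along y, at x = -28 and +28 mm, each 63.5 mm by 7.5 mm, 46 mm deep; the scraper stands in one, the knife in the other, either way round.
- knife_top (a point): Top of the filling knife in the block's other slot: round-edged wooden handle 24 mm by 18 mm without any eye, its top 142 mm above the table.
- cup: Clear beakers nested in one another, 98 mm across, 135 mm high, loose; origin at the centre of the underside.
- spool: Spool of white thread with black ends, 45 mm across, 61 mm high, loose; origin at the centre of the underside.
- vial_rack: Black rack of orange-capped tubes, 62 mm (x) by 98 mm (y), 79 mm high, loose; origin at the centre of the underside.

How it is judged (in metres and radians):
At the end, for the whole second after the job is handed in: Both tools hang by their eyes (under 0.12 m/s) on the bar between collar and tip (within 50 mm of hook_mid along it, 15 mm sideways), upright within 0.25 rad, lower ends over the tub (within 55 mm of its centre in its x, 70 mm in its y); arm at rest; tub, cup, spool and tube rack upright (x of scraper_eye in the frame of hook_mid between -0.05 and 0.05 m and y of scraper_eye in the frame of hook_mid between -0.015 and 0.015 m and z of scraper_eye in the frame of hook_mid between -0.03 and 0.003 m and angle between each of scraper_eye, paddle_eye's own z axis and vertical below 0.25 rad and x of scraper_edge in the frame of tub between -0.055 and 0.055 m and y of scraper_edge in the frame of tub between -0.07 and 0.07 m and linear speed of each of scraper, paddle below 0.12 m/s and x of paddle_eye in the frame of hook_mid between -0.05 and 0.05 m and y of paddle_eye in the frame of hook_mid between -0.015 and 0.015 m and z of paddle_eye in the frame of hook_mid between -0.03 and 0.003 m and x of paddle_edge in the frame of tub between -0.055 and 0.055 m and y of paddle_edge in the frame of tub between -0.07 and 0.07 m and velocity of joint drip_arm between -0.05 and 0.05 rad/s and angle between each of tub, cup, spool, vial_rack's own z axis and vertical below 0.15 rad); the robot touches nothing.
It fails at once if the paddle comes off the hook (height (world z) of paddle_eye below 0.225 m or x of paddle_eye in the frame of hook_mid below -0.056 m).
It fails at once if the tub, the cup, the spool or the tube rack is shifted by more than 3 cm, or the knife is taken out of its slot (its top moved by more than 4 cm) (distance of any of tub, cup, spool, vial_rack from where it was at the start of the episode above 0.03 m or distance of knife_top from where it was at the start of the episode above 0.04 m).
It also fails if it takes over 72 s, if anything falls off the work surface, if the arm or the gripper's body presses on something with over 40 N, if the wrist force passes 120 N, or if a joint passes its speed limit or range.

### The arm

A 6-joint arm with a two-finger parallel gripper is mounted at the origin on the work surface; the furniture and walls round the work are solid. World frame = base frame: x ahead of the robot, y to its left, z up, the work surface at z = 0. Lengths are in m, angles in degrees, forces in N, time in s.
With the tool pointing down it reaches from about 0.35 to 0.875 m from the base axis. Payload 4.2 kg.
Tool frame: the origin (TCP) lies at the very end of the fingers, on their centre line; the grasp point (between the pads) lies 19 mm behind it; z points along the fingers, y is the line along which they close (so a half turn about z gives the same grasp; the last joint's range is limited). The gripper opens to 87 mm and grips with 3 to 60 N. Pads are 19 mm wide; open, the fingers measure 117 mm over their backs; the gripper's body (75 mm by 190 mm) begins 51 mm behind the grasp point.
Start: joints at [80.879, 22.042, 0.453, 0, -68.411, -14.817], TCP at [0.254, 0.571, 0.223] pointing down, gripper open.
Joint ranges: [-179.83, 179.83], [-69.29, 118.12], [-61.27, 80.66], [-181.25, 117.63], [-171.15, -9.14], [-177.46, 177.46]. Speed limits (degrees/s): [159.86, 159.86, 180, 180, 180, 180].

### API

Orientations are given as a 3x3 rotation matrix whose columns are the frame's x, y, z axes.
In Python, from station import sense, cams, r gives the robot as it stands. The module is installed in compiled form; this text tells all that it offers.
- The arm moves only by the tool step_arm, never from a script. Its argument "targets" is text: rows parted by semicolons, each of 4 numbers parted by spaces: the shift along the tool's x, y, z in cm, then the turn about the tool's z in degrees. In form: x y z turn; .... A call has 1 to 12 rows; each row shifts and turns the commanded pose from where the row before left it, along the tool's axes as they then stand; what a row does not reach is not made up. A row lasts 1/12 s, in which the tool goes at most 41.7 mm and 7.16 degrees, less where a joint would pass 70% of its speed; a pose out of reach is approached as far as the arm can. A call with a gripper value outside its range is refused whole. "claw" is the finger opening in cm, from 0 to 8.7, set as the call begins (left out, the last holds). The fingers move at their own pace and stop on an object; the grip force is fixed at half the most. Time passes only in rows, so rows that do not move let the fingers close. It gives the time, the measured TCP pose, the force, the opening and the grip force at its end, in the units of the state.
- sense(): the state, without advancing time (a new reading comes with each control period).
- cams.capture(name): name is "scene" or "top" or "wrist"; returns a dict with "frame" (420x560x3 uint8, blue, green, red), "vertical_fov" (degrees; the focal length in pixels is half the picture's height over the tangent of half this angle, whatever the lens; pixels are square), "cx", "cy" (the principal point, pixels), "eye" and "rotation" of the camera in the world; the wrist camera has in their place "tool_from_camera" (4x4, takes a point from camera to tool coordinates, whose origin is the TCP and whose axes are the flange's). Camera axes: x right, y down, z forward; pixel columns grow to the right and rows downward; lengths in m; the calibration is good to about 2 mm. The wrist camera is an equidistant fisheye: a pixel r from the principal point sees the ray r / f radians off the axis. A picture is of the moment at which its call begins: read the wrist's pose just before it. There is no depth.
- r.finish_job(): hands the job in; it is judged then, once.
The state is a dict: "time_s": time; "joints": joint angles; "joint_velocities": joint speeds; "effort": joint torques, N m; "tcp_pos": TCP position; "ee_rot": TCP orientation; "wrist_force": force on the tool from outside, world axes, zero at the start; "moment": the same for the moment, N m; "gripper_width": opening from 0.0 (shut) to 1.0 (fully open); "gripper_force": force on a finger pad.
Only numpy, scipy, OpenCV 4.12 (cv2) and the standard library are available. Lean on these libraries where they do the work, as an engineer would, in place of code of your own. Each camera call takes 0.05 s, during which the arm holds its last target. There are 200 camera calls.

## Working session

There is one attempt and no reset: what is moved stays moved. The work goes in short steps, Python scripts to look and compute and a tool call to move; the robot and the scene stay as the last step left them, time stands still between calls to the robot, and variables do not carry over. Pictures are saved under pics/ and viewed, at most 12 in all, crops included, and the job is handed in when it is done.

Besides the shell and the picture viewer there is one more tool, called after "Emit:" in YAML: its name, and indented under it one key for each argument. step_arm: Moves the arm, as the interface text tells. Its arguments: {"type":"object","properties":{"targets":{"type":"string"},"claw":{"type":"number"}},"required":["targets"]}

```bash
mkdir -p pics
cat > h.py <<'E'
import numpy as np, cv2
from station import sense, cams, r
def snap(n,fn=None):
    s=sense(); c=cams.capture(n); f=210/np.tan(np.radians(c["vertical_fov"]/2)); c["f"]=f
    if n=="wrist":
        T=np.eye(4);T[:3,:3]=s["ee_rot"];T[:3,3]=s["tcp_pos"];M=T@np.array(c["tool_from_camera"]);c["eye"]=M[:3,3];c["rotation"]=M[:3,:3]
    c["fish"]=n=="wrist"
    if fn: cv2.imwrite("pics/"+fn,c["frame"])
    return c
def ray(c,u,v):
    a=np.array([u-c["cx"],v-c["cy"]])
    if c["fish"]:
        q=np.linalg.norm(a)+1e-9;t=q/c["f"];d=np.r_[a/q*np.sin(t),np.cos(t)]
    else: d=np.r_[a/c["f"],1]
    d=np.array(c["rotation"])@d
    return np.array(c["eye"]),d/np.linalg.norm(d)
def plane(c,u,v,z):
    e,d=ray(c,u,v); return e+d*(z-e[2])/d[2]
def tri(*cs):
    A=np.zeros((3,3));b=np.zeros(3)
    for c,u,v in cs:
        e,d=ray(c,u,v);P=np.eye(3)-np.outer(d,d);A+=P;b+=P@e
    return np.linalg.solve(A,b)
def proj(c,p):
    q=np.array(c["rotation"]).T@(np.array(p)-c["eye"])
    if c["fish"]:
        h=np.hypot(q[0],q[1]);t=np.arctan2(h,q[2]);return c["f"]*t*q[:2]/h+[c["cx"],c["cy"]]
    return c["f"]*q[:2]/q[2]+[c["cx"],c["cy"]]
import pickle
def save(c,n): pickle.dump({k:(np.array(v) if not np.isscalar(v) else v) for k,v in c.items()},open(n+".pkl","wb"))
def load(n): return pickle.load(open(n+".pkl","rb"))
E
python3 - <<'E'
from h import *
for n in("scene","top","wrist"):
    c=snap(n,n+"0.png");save(c,n);print(n,np.round(c["eye"],3),np.round(c["rotation"],2).tolist(),c["f"])
s=sense();print(s["time_s"],np.round(s["ee_rot"],3).tolist())
E
```

```text
scene [-0.125 -0.744  0.691] [[0.76, -0.3, 0.57], [-0.65, -0.36, 0.67], [0.0, -0.88, -0.47]] 507.7270959257719
top [0.415 0.004 1.222] [[0.01, -1.0, 0.08], [-1.0, -0.01, 0.0], [-0.0, -0.08, -1.0]] 419.84165096278366
wrist [0.317 0.541 0.384] [[-0.41, -0.88, -0.24], [-0.91, 0.39, 0.1], [0.0, 0.26, -0.97]] 325.19226210127806
0.15 [[0.914, -0.406, -0.001], [-0.406, -0.914, -0.002], [0.0, 0.002, -1.0]]
```

View pics/scene0.png

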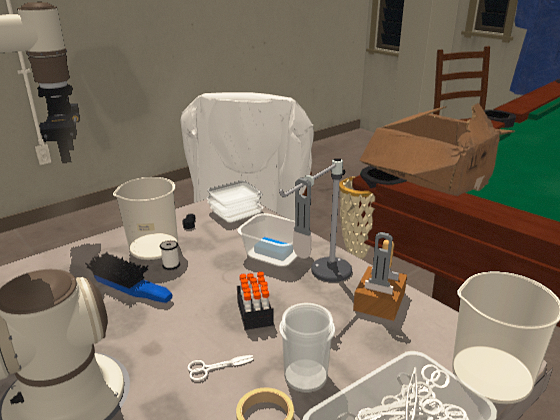

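View pics/top0.png

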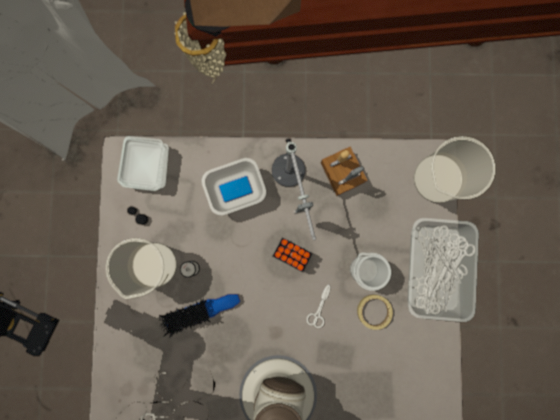

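The scene view shows the bar of the stand with the paddle at (303,200), the tub at (270,240), and the block with the scraper and knife at (380,275). In the top view the foot is at (289,170), the tub at (235,187), the block at (345,172), the rack at (293,255) and the cup at (371,271).

Run:
```python
from h import *
t=load("top")["frame"][130:290,190:400];s=load("scene")["frame"][145:325,225:425]
cv2.imwrite("pics/tc.png",cv2.resize(t,None,fx=3.7,fy=3.7,interpolation=cv2.INTER_CUBIC))
cv2.imwrite("pics/sc.png",cv2.resize(s,None,fx=3.3,fy=3.3,interpolation=cv2.INTER_CUBIC))
```

```text
(no output)
```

View pics/tc.png

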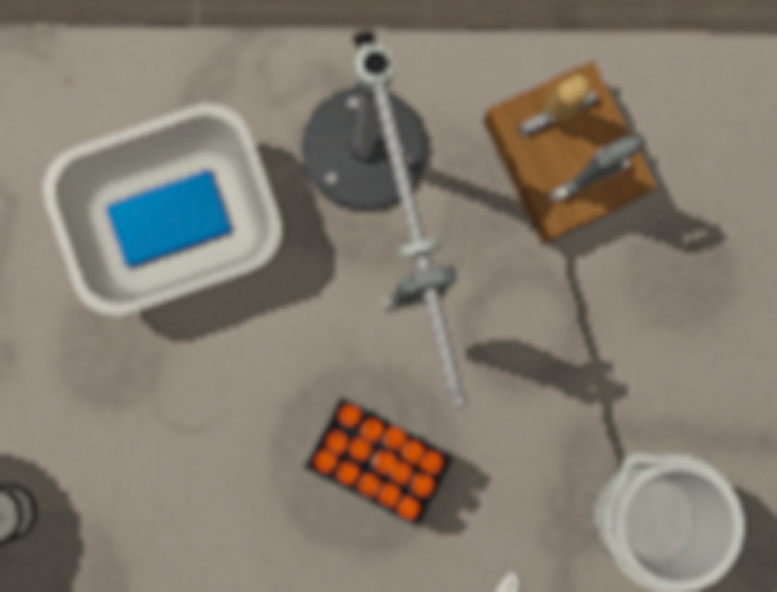

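View pics/sc.png

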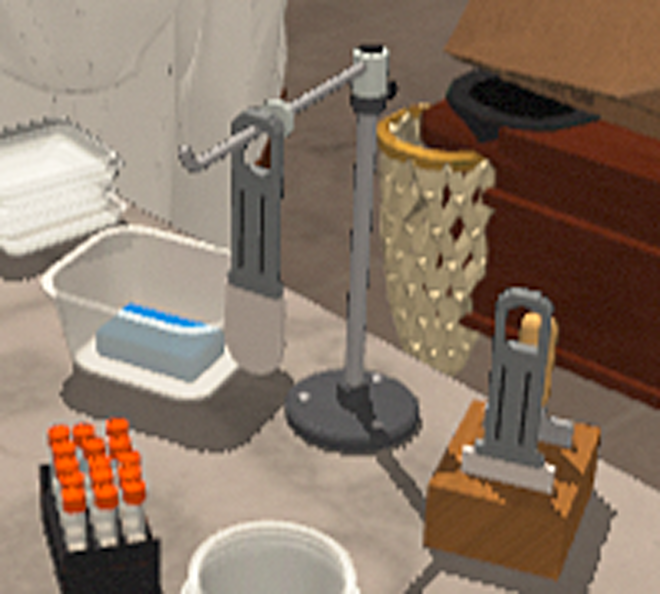

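The crops show the bar from the hub at tc (375,62) to the tip at tc (459,400), with the paddle just outside the collar at tc (424,284). The scraper is in the near-right slot, with its handle top at tc (625,150) and sc (525,293). The knife is in the far slot at tc (572,92).

Run:
```python
from h import *
t=load("top");s=load("scene")
T=lambda x,y:(t,190+x/3.7,130+y/3.7)
S=lambda x,y:(s,225+x/3.3,145+y/3.3)
P=lambda a,z:np.round(plane(*a,z),4)
print("hubtop tri",np.round(tri(T(375,62),S(371,52)),4),"foot",P(T(366,150),0.01))
b=[P(T(*q),.28) for q in((380,85),(455,388))];print("bar",b,"tip",P(T(459,402),.297),np.round(tri(T(459,402),S(184,152)),4))
d=b[0]-b[1];print("bar yaw to post",np.degrees(np.arctan2(d[1],d[0])))
print("collar",P(T(419,247),.28),"paddle top ends",P(T(392,298),.285),P(T(453,273),.285))
print("paddle lower edge tri",P(S(252,372),.107))
print("block",[P(T(*q),.05)[:2] for q in((487,120),(592,63),(656,187),(548,241))])
print("scr top tri",np.round(tri(T(622,152),S(525,293)),4),"ends z.185",P(T(597,165),.185),P(T(642,142),.185))
print("eye tri",P(S(522,335),.166)," top", P(S(525,293),.189))
print("knife",np.round(tri(T(572,90),S(534,315)),4))
print("tub",[P(T(*q),.075)[:2] for q in((45,190),(215,104),(281,225),(108,314))])
# edges of tub: fit via rect of rim pts
q=np.array([P(T(*q),.075)[:2] for q in((55,155),(130,128),(210,104),(250,130),(281,225),(270,255),(200,288),(108,314),(75,290),(45,190))],np.float32)
(c,wh,a)=cv2.minAreaRect(q);print("tub rect",c,wh,a)
q=np.array([P(T(*q),.05)[:2] for q in((487,120),(592,63),(656,187),(548,241))],np.float32);print("block rect",cv2.minAreaRect(q))
print("rack",[P(T(*q),.079)[:2] for q in((305,465),(345,398),(452,460),(415,523))])
print("cup",P(T(677,522),.135))
```

```text
hubtop tri [ 0.6406 -0.0247  0.2868] foot [ 0.6361 -0.0261  0.01  ]
bar [array([ 0.6273, -0.0277,  0.28  ]), array([ 0.4416, -0.0748,  0.28  ])] tip [ 0.4328 -0.0758  0.297 ] [ 0.4339 -0.0769  0.2932]
bar yaw to post 14.232088514389945
collar [ 0.5273 -0.0524  0.28  ] paddle top ends [ 0.4954 -0.036   0.285 ] [ 0.5111 -0.0728  0.285 ]
paddle lower edge tri [ 0.5083 -0.059   0.107 ]
block [array([ 0.6531, -0.1173]), array([ 0.6983, -0.1977]), array([ 0.6029, -0.2461]), array([ 0.5605, -0.1639])]
scr top tri [ 0.6053 -0.1951  0.1892] ends z.185 [ 0.5957 -0.1777  0.185 ] [ 0.6118 -0.2081  0.185 ]
eye tri [ 0.5988 -0.2032  0.166 ]  top [ 0.6075 -0.1956  0.189 ]
knife [ 0.6565 -0.1677  0.1427]
tub [array([0.5912, 0.2145]), array([0.6577, 0.0889]), array([0.567 , 0.0382]), array([0.4991, 0.1653])]
tub rect (0.5785825848579407, 0.1261814683675766) (0.13062971830368042, 0.1601356863975525) 18.042360305786133
block rect ((0.6294000148773193, -0.18080002069473267), (0.1075967401266098, 0.09248898178339005), 26.90039825439453)
rack [array([0.3898, 0.018 ]), array([ 0.4391, -0.0108]), array([ 0.3947, -0.0896]), array([ 0.3487, -0.0628])]
cup [ 0.3548 -0.2412  0.135 ]
```

Emit:
step_arm:
  targets: "0 0 -3.5 0;0 0 -3.5 0;0 0 -3.5 0;0 0 -3.5 0;1.5 1.3 0 0;2.9 2.5 0 0;2.9 2.5 0 0;2.9 2.5 0 0;2.9 2.5 0 0;2.9 2.5 0 0;2.9 2.5 0 0;2.9 2.5 0 0"
  claw: 6.0

```text
time_s: 1.15
tcp_pos: [0.3767, 0.309, 0.3624]
ee_rot: [[0.914, -0.405, -0.0], [-0.405, -0.914, -0.0], [-0.0, 0.0, -1.0]]
wrist_force: [0.7, -0.0, -0.1]
gripper_width: 0.694
gripper_force: 0.0
```

Emit:
step_arm:
  targets: "2.9 2.5 0 0;2.9 2.5 0 0;2.9 2.5 0 0;2.9 2.5 0 0;2.9 2.5 0 0;2.9 2.5 0 0;2.9 2.5 0 0;2.9 2.5 0 0;2.9 2.5 0 0;2.9 2.5 0 0;2.9 2.5 0 0;2.9 2.5 0 0"

```text
time_s: 2.15
tcp_pos: [0.5731, -0.1063, 0.3623]
ee_rot: [[0.914, -0.406, -0.001], [-0.406, -0.914, 0.0], [-0.001, 0.0, -1.0]]
wrist_force: [0.5, 0.7, 1.1]
gripper_width: 0.688
gripper_force: 0.0
```

Emit:
step_arm:
  targets: "0 0 0 6;0 0 0 7;0 0 0 7;0 0 0 7;0 0 0 7;0 0 0 7;0 0 0 7;0 0 0 7;0 0 0 7;0 0 0 7;0 0 0 7;0 0 0 7"

```text
time_s: 3.15
tcp_pos: [0.5727, -0.1044, 0.3621]
ee_rot: [[-0.297, -0.955, -0.001], [-0.955, 0.297, 0.0], [0.0, 0.001, -1.0]]
wrist_force: [0.9, -0.5, -1.2]
gripper_width: 0.691
gripper_force: 0.0
```

Emit:
step_arm:
  targets: "0 0 0 7;0 0 0 7;0 0 0 7;0 0 0 7;0 0 0 7;0 0 0 7;0 0 0 4;0 0 0 0;0 0 0 0"

```text
time_s: 3.9
tcp_pos: [0.5728, -0.1044, 0.3622]
ee_rot: [[-0.89, -0.457, -0.001], [-0.457, 0.89, 0.0], [0.0, 0.0, -1.0]]
wrist_force: [-0.7, -0.0, -0.1]
gripper_width: 0.686
gripper_force: 0.0
```

Run:
```python
from h import *
c=snap("wrist","w1.png");save(c,"w1");s=sense();R=np.array(s["ee_rot"]);p=np.array(s["tcp_pos"])
print(s["time_s"],p,np.round(R,3).tolist(),np.round(s["joints"],1),s["gripper_width"])
g=np.array([.6045,-.1945,.147]);print("shift cm",(R.T@(g-p))*100,"yaw y",np.degrees(np.arctan2(R[1,1],R[0,1])))
print("expect top px",proj(c,[.6045,-.1945,.189]))
```

```text
3.95 [ 0.572783   -0.1044202   0.36231037] [[-0.89, -0.457, -0.0], [-0.457, 0.89, 0.0], [0.0, 0.0, -1.0]] [  5.6  14.4   9.   -0.  -84.7 -68.4] 0.6850858429194969
shift cm [ 1.28275156 -9.46877779 21.52871849] yaw y 117.16476510335762
expect top px [190.83039193 181.11595285]
```

View pics/w1.png

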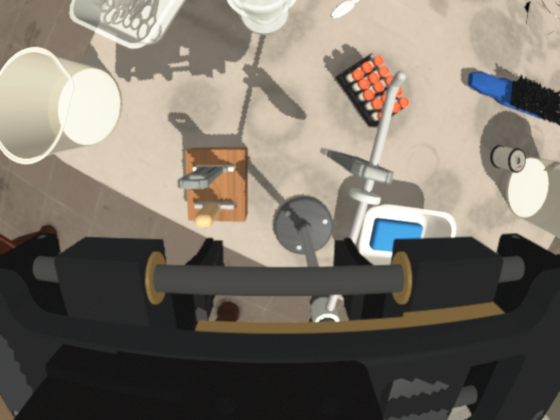

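The wrist view shows the scraper's top at about (193,180), where it was predicted. The rack, tub and paddle are where they were measured. The last joint would run out of range later on, so I'll use the half-turned grasp.

Emit:
step_arm:
  targets: "0 0 0 -7;0 0 0 -7;0 0 0 -7;0 0 0 -7;0 0 0 -7;0 0 0 -7;0 0 0 -7;0 0 0 -7;0 0 0 -7;0 0 0 -7;0 0 0 -7;0 0 0 -7"
  claw: 7.0

```text
time_s: 4.95
tcp_pos: [0.5728, -0.1044, 0.3624]
ee_rot: [[0.366, -0.93, -0.0], [-0.93, -0.366, 0.0], [-0.0, 0.0, -1.0]]
wrist_force: [-0.0, -0.7, 0.0]
gripper_width: 0.801
gripper_force: 0.0
```

Emit:
step_arm:
  targets: "0 0 0 -7;0 0 0 -7;0 0 0 -7;0 0 0 -7;0 0 0 -7;0 0 0 -7;0 0 0 -7;0 0 0 -7;0 0 0 -7;0 0 0 -7;0 0 0 -7;0 0 0 -7"

```text
time_s: 5.95
tcp_pos: [0.5728, -0.1044, 0.3624]
ee_rot: [[0.964, 0.267, -0.0], [0.267, -0.964, 0.0], [-0.0, -0.0, -1.0]]
wrist_force: [0.7, 0.1, -1.4]
gripper_width: 0.803
gripper_force: 0.0
```

Emit:
step_arm:
  targets: "0 0 0 -6;0 0 0 -6;-0.3 2.3 0 0;-0.3 2.4 0 0;-0.3 2.4 0 0;-0.4 2.4 0 0;0 0 3 0;0 0 3 0;0 0 3 0;0 0 2 0;0 0 0 0;0 0 0 0"

```text
time_s: 6.95
tcp_pos: [0.6043, -0.1952, 0.2519]
ee_rot: [[0.89, 0.456, -0.002], [0.456, -0.89, -0.0], [-0.002, -0.001, -1.0]]
wrist_force: [0.7, 0.5, 0.7]
gripper_width: 0.803
gripper_force: 0.0
```

Run:
```python
from h import *
c=snap("wrist","w2.png");save(c,"w2");s=sense();R=np.array(s["ee_rot"]);p=np.array(s["tcp_pos"])
print(s["time_s"],p,np.round(s["joints"],1))
g=np.array([.6045,-.1945,.147]);print("shift cm",(R.T@(g-p))*100,"yaw y",np.degrees(np.arctan2(R[1,1],R[0,1])))
print("expect top px",proj(c,[.6045,-.1945,.189]), proj(c,p))
```

```text
7.0 [ 0.60524214 -0.19527449  0.25381157] [-3.300e+00  2.200e+01  4.900e+00  1.000e-01 -7.280e+01  1.204e+02]
shift cm [-0.03946006 -0.12078483 10.68093939] yaw y -62.8760754882506
expect top px [275.89629235 220.25193884] [276.8494541  255.23950689]
```

View pics/w2.png

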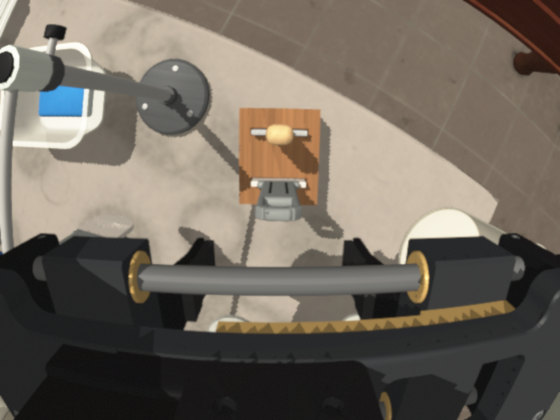

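The hand is over the scraper, with its top at about (279,214) and the knife behind at (280,133). It's aligned to within about 3 mm, so I'll go down and grip.

Emit:
step_arm:
  targets: "0.2 0 1.5 0;0 0 2 0;0 0 2 0;0 0 1.8 0;0 0 1.4 0;0 0 1 0;0 0 0.7 0;0 0 0.3 0;0 0 0 0;0 0 0 0"

```text
time_s: 7.83
tcp_pos: [0.6071, -0.1942, 0.1467]
ee_rot: [[0.89, 0.455, 0.002], [0.455, -0.89, -0.001], [0.002, 0.001, -1.0]]
wrist_force: [0.6, 0.0, 0.4]
gripper_width: 0.804
gripper_force: 0.0
```

Emit:
step_arm:
  targets: "0 0 0 0;0 0 0 0;0 0 0 0;0 0 0 0;0 0 0 0;0 0 0 0;0 0 0 0;0 0 0 0;0 0 0 0;0 0 0 0"
  claw: 2.0

```text
time_s: 8.67
tcp_pos: [0.6063, -0.194, 0.1456]
ee_rot: [[0.89, 0.455, 0.0], [0.455, -0.89, -0.0], [-0.0, 0.0, -1.0]]
wrist_force: [-0.4, 0.5, 0.3]
gripper_width: 0.384
gripper_force: 30.0
```

Emit:
step_arm:
  targets: "0 0 -0.5 0;0 0 -1 0;0 0 -1.5 0;0 0 -1.5 0;0 0 -1.5 0;0 0 -1.5 0;0 0 -1.5 0;0 0 -1.5 0;0 0 -1 0;0 0 -0.7 0;0 0 0 0"

```text
time_s: 9.58
tcp_pos: [0.6069, -0.1942, 0.2697]
ee_rot: [[0.89, 0.455, 0.003], [0.455, -0.89, -0.001], [0.003, 0.002, -1.0]]
wrist_force: [-0.4, -0.6, -1.3]
gripper_width: 0.385
gripper_force: 30.0
```

Emit:
step_arm:
  targets: "-1 -0.8 0 0;-2 -1.6 0 0;-2.3 -1.9 0 0;-2.3 -1.9 0 0;-2.3 -1.9 0 2;-2.1 -1.8 0 3;-2 -1.7 0 3;-1.3 -1.1 0 3;-0.7 -0.6 0 1.9;0 0 0 0;0 0 0 0"

```text
time_s: 10.5
tcp_pos: [0.4053, -0.1412, 0.2675]
ee_rot: [[0.969, 0.246, 0.0], [0.246, -0.969, 0.0], [0.0, 0.0, -1.0]]
wrist_force: [0.9, -0.5, -0.9]
gripper_width: 0.382
gripper_force: 30.0
```

Run:
```python
from h import *
s=sense();R=np.array(s["ee_rot"]);p=np.array(s["tcp_pos"])
print(s["time_s"],p,s["gripper_width"],"yaw y",np.degrees(np.arctan2(R[1,1],R[0,1])),np.round(R,3).tolist())
u=np.array([.9693,.2458,0]);post=np.array([.637,-.0255,.28])
for hx in(-.078,-.01):
    g=post-u*(.16-hx)+[0,0,.008-.0204];print(hx,"shift cm",R.T@(g-p)*100)
c=snap("scene");save(c,"s3");c2=snap("wrist");save(c2,"w3")
print(proj(c,post-u*.21),proj(c,p+[0,0,.0204]),proj(c2,post-u*.21+[0,0,.013]))
A=cv2.resize(c["frame"][120:320,200:400],(600,600),interpolation=cv2.INTER_CUBIC);cv2.imwrite("pics/s3.png",A)
```

```text
10.5 [ 0.40525587 -0.14123955  0.26745148] 0.3816605932173372 yaw y -75.75752701705632 [[0.969, 0.246, 0.0], [0.246, -0.969, 0.0], [0.0, 0.0, -1.0]]
-0.078 shift cm [ 1.51007757 -5.52212922 -0.01473478]
-0.01 shift cm [ 8.30994176 -5.5205784  -0.0137185 ]
[280.03857214 197.58551628] [291.12146533 209.82354148] [151.60555444 188.27199949]
```

View pics/s3.png

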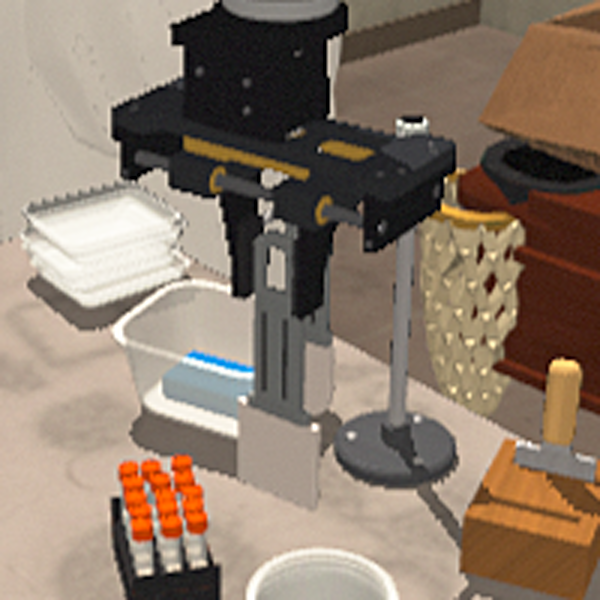

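The scraper is held upright, with its eye at picture pixel (291,209) as predicted, and the knife is still in the block. I'll check the bar line in the wrist view against the prediction.

Run:
```python
from h import *
c=load("w3");im=cv2.resize(c["frame"][110:310,50:250],(800,600)[:1]+(600,),interpolation=cv2.INTER_CUBIC)
u=np.array([.9693,.2458,0]);post=np.array([.637,-.0255,.28])
for d,z in((.07,0),(.1,0),(.16,0),(.18,0),(.2,0),(.212,.013)):
    q=proj(c,post-u*d+[0,0,z]);print(d,q);cv2.circle(im,(int((q[0]-50)*4),int((q[1]-110)*3)),3,(0,0,255),-1)
cv2.imwrite("pics/w3c.png",im)
```

```text
0.07 [168.00083964 -76.98186769]
0.1 [162.88235462 -31.66830196]
0.16 [157.69851678  80.03194734]
0.18 [158.21812448 121.26803373]
0.2 [159.98300441 162.64809223]
0.212 [151.96697363 192.61246787]
```

View pics/w3c.png

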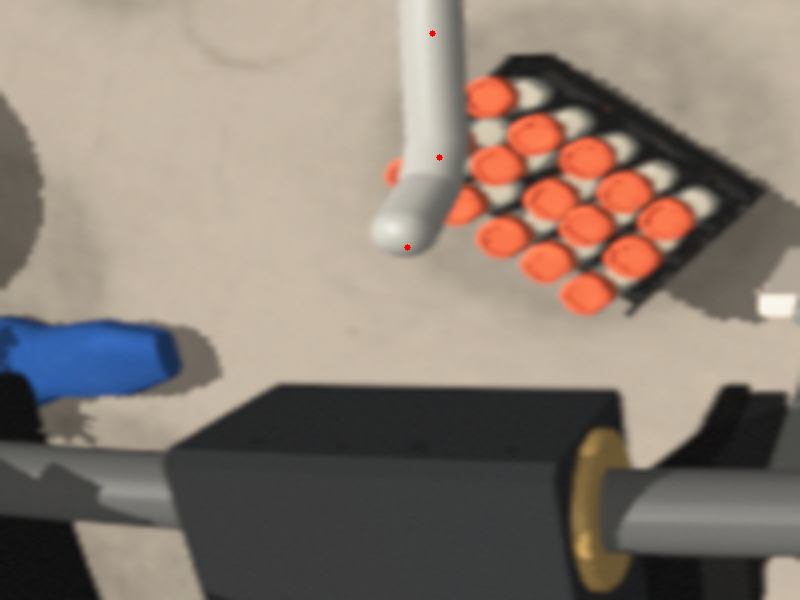

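The predicted bar axis lies on the bar to about 1 mm. I'll thread the eye over the tip.

Emit:
step_arm:
  targets: "0 -0.7 0 0;0 -1.2 0 0;0 -1.4 0 0;0 -1.2 0 0;0 -0.7 0 0;0 -0.3 0 0;0 0 0 0;0 0 0 0;0.5 0 0 0;1 0 0 0;0.5 0 0 0;0 0 0 0"

```text
time_s: 11.6
tcp_pos: [0.4129, -0.083, 0.2673]
ee_rot: [[0.97, 0.244, -0.0], [0.244, -0.97, -0.0], [-0.0, 0.0, -1.0]]
wrist_force: [0.3, -0.2, -0.4]
gripper_width: 0.387
gripper_force: 30.0
```

Emit:
step_arm:
  targets: "0.5 0 0 0;0.7 0 0 0;0.7 0 0 0;0.7 0 0 0;0.5 0 0 0;0.2 0 0 0;0 0 0 0"

```text
time_s: 12.18
tcp_pos: [0.4439, -0.0749, 0.2673]
ee_rot: [[0.97, 0.245, -0.0], [0.245, -0.97, -0.0], [-0.0, -0.0, -1.0]]
wrist_force: [0.1, -1.8, -1.5]
gripper_width: 0.386
gripper_force: 30.0
```

Emit:
step_arm:
  targets: "0.4 0 0.1 0;0.5 0 0.2 0;0.6 0 0.2 0;0.6 0 0.2 0;0.5 0 0.1 0;0.3 0 0 0;0 0 0 0;0 0 0 0"

```text
time_s: 12.85
tcp_pos: [0.4716, -0.0679, 0.2594]
ee_rot: [[0.97, 0.245, -0.0], [0.245, -0.97, -0.0], [-0.0, 0.0, -1.0]]
wrist_force: [-0.6, 0.4, -1.1]
gripper_width: 0.387
gripper_force: 30.0
```

Emit:
step_arm:
  targets: "0 0 0.2 0;0 0 0.2 0;0 0 0.2 0;0 0 0.1 0;0 0 0.1 0;0 0 0.1 0;0 0 0 0;0 0 0 0"

```text
time_s: 13.52
tcp_pos: [0.4715, -0.068, 0.2505]
ee_rot: [[0.97, 0.245, -0.0], [0.245, -0.97, -0.0], [-0.0, 0.0, -1.0]]
wrist_force: [0.1, 0.1, -0.8]
gripper_width: 0.385
gripper_force: 30.0
```

Run:
```python
from h import *
s=sense();p=np.array(s["tcp_pos"]);R=np.array(s["ee_rot"]);print(p,s["wrist_force"],np.round(s["joints"],1))
u=np.array([.9693,.2458,0]);m=np.array([.637,-.0255,.28])-.16*u
d=p+[0,0,.0204]-m;print("eye in hook",d@u,d@[-u[1],u[0],0],d[2])
c=snap("scene");A=cv2.resize(c["frame"][140:280,230:380],(750,700)[:1]+(600,),interpolation=cv2.INTER_CUBIC);cv2.imwrite("pics/s4.png",A)
```

```text
[ 0.47149297 -0.06795367  0.25053264] [ 0.11777029  0.06115413 -0.80465677] [ 11.4   6.2 -16.9   0.  -66.9  92.8]
eye in hook -0.010867459694870846 -0.000468716762363673 -0.00906735979472495
```

View pics/s4.png

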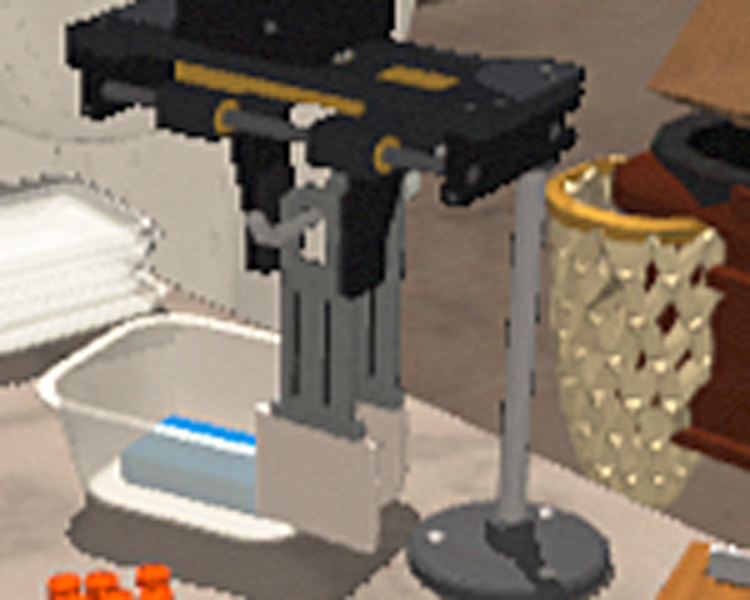

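The bar passes through the scraper's eye, with the paddle just behind it and no contact force. I'll swing the bar round with the held scraper, turning the hand along with it.

Emit:
step_arm:
  targets: "0 -0.09 0 0.3;0 -0.18 0 0.6;0 -0.27 0 0.9;0 -0.36 0 1.2;0.01 -0.45 0 1.5;0.01 -0.54 0 1.8;0.01 -0.63 0 2.1;0.01 -0.72 0 2.4;0.02 -0.81 0 2.7;0.02 -0.9 0 3;0.02 -0.9 0 3;0.02 -0.9 0 3"

```text
time_s: 14.57
tcp_pos: [0.4676, -0.0006, 0.2509]
ee_rot: [[0.989, -0.148, -0.0], [-0.148, -0.989, -0.001], [-0.0, 0.001, -1.0]]
wrist_force: [-0.9, -0.9, 1.0]
gripper_width: 0.388
gripper_force: 30.0
```

Emit:
step_arm:
  targets: "0.02 -0.9 0 3;0.02 -0.9 0 3;0.02 -0.9 0 3;0.02 -0.9 0 3;0.02 -0.9 0 3;0.02 -0.9 0 3;0.02 -0.9 0 3;0.02 -0.9 0 3;0.02 -0.9 0 3;0.02 -0.9 0 3;0.02 -0.9 0 3;0.02 -0.9 0 3"

```text
time_s: 15.57
tcp_pos: [0.5145, 0.095, 0.2509]
ee_rot: [[0.713, -0.701, -0.0], [-0.701, -0.713, -0.0], [-0.0, 0.0, -1.0]]
wrist_force: [-1.2, 0.1, 0.9]
gripper_width: 0.389
gripper_force: 30.0
```

Emit:
step_arm:
  targets: "0.02 -0.9 0 3;0.02 -0.9 0 3;0.02 -0.9 0 3;0.02 -0.81 0 2.7;0.01 -0.72 0 2.4;0.01 -0.63 0 2.1;0.01 -0.54 0 1.8;0.01 -0.45 0 1.5;0 -0.36 0 1.2;0 -0.27 0 0.9;0 -0.18 0 0.6;0 -0.09 0 0.3"

```text
time_s: 16.57
tcp_pos: [0.5701, 0.1328, 0.2508]
ee_rot: [[0.393, -0.92, 0.0], [-0.92, -0.393, 0.0], [-0.0, -0.0, -1.0]]
wrist_force: [-2.1, 1.0, 1.8]
gripper_width: 0.385
gripper_force: 30.0
```

Run:
```python
from h import *
s=sense();p=np.array(s["tcp_pos"]);R=np.array(s["ee_rot"]);print(s["time_s"],p,s["wrist_force"],np.round(s["joints"],1),s["gripper_width"])
post=np.array([.637,-.0255]);d=p[:2]-post;print("r",np.hypot(*d),"ang",np.degrees(np.arctan2(d[1],d[0])),"x yaw",np.degrees(np.arctan2(R[1,0],R[0,0])))
a=np.radians(18.04);e=p[:2]-[.5786,.1262];print("in tub",e@[np.cos(a),np.sin(a)],e@[-np.sin(a),np.cos(a)])
for n in("scene","top"):
    c=snap(n);save(c,n+"5")
cv2.imwrite("pics/s5.png",cv2.resize(load("scene5")["frame"][130:290,210:390],(800,600),interpolation=cv2.INTER_CUBIC))
```

```text
16.5667 [0.57008197 0.1328116  0.25081311] [-2.05223407  0.95998466  1.75146553] [ 29.   17.1  -2.7  -0.  -70.1  -5.8] 0.38483777655233015
r 0.17187374844463277 ang 112.91369234811754 x yaw -66.86401052551803
in tub -0.0060517985545241754 0.008924448647748164
```

View pics/s5.png

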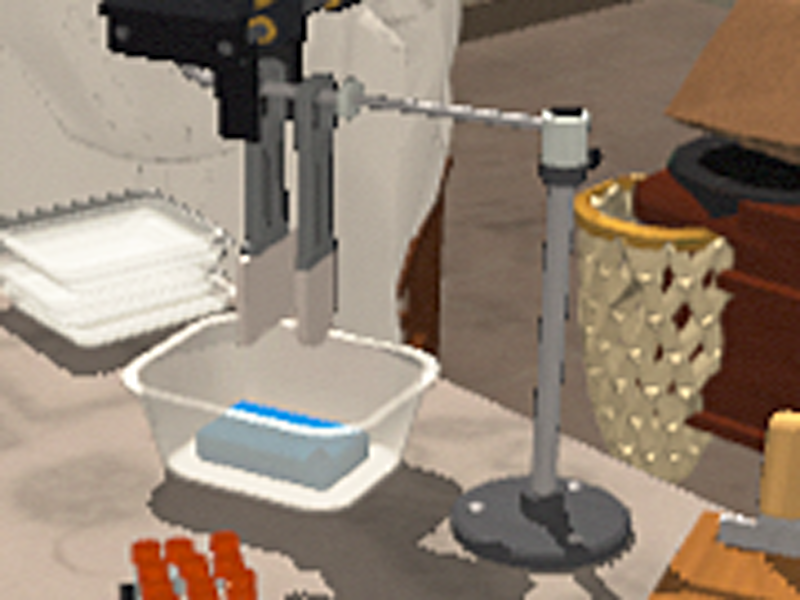

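Both tools hang over the tub. I'll take off the side pressure, set the scraper down on the bar, let go and retreat upward.

Emit:
step_arm:
  targets: "0 0.1 0 0;0 0.2 0 0;0 0.2 0.05 0;0 0.1 0.05 0;0 0 0.05 0;0 0 0 0;0 0 0 0;0 0 0 0"

```text
time_s: 17.33
tcp_pos: [0.5644, 0.1302, 0.249]
ee_rot: [[0.393, -0.919, -0.0], [-0.919, -0.393, -0.0], [0.0, 0.0, -1.0]]
wrist_force: [-0.1, -0.4, -1.2]
gripper_width: 0.383
gripper_force: 30.0
```

Emit:
step_arm:
  targets: "0 0 0 0;0 0 0 0;0 0 0 0;0 0 0 0;0 0 0 0;0 0 0 0;0 0 0 0;0 0 0 0;0 0 0 0;0 0 0 0;0 0 0 0;0 0 0 0"
  claw: 7.0

```text
time_s: 18.33
tcp_pos: [0.5644, 0.1302, 0.2491]
ee_rot: [[0.393, -0.919, 0.0], [-0.919, -0.393, -0.0], [0.0, -0.0, -1.0]]
wrist_force: [0.1, -0.9, -0.3]
gripper_width: 0.803
gripper_force: 0.0
```

Emit:
step_arm:
  targets: "0 0 -0.4 0;0 0 -0.8 0;0 0 -1 0;0 0 -1.2 0;0 0 -1.5 0;0 0 -1.5 0;0 0 -2 0;0 0 -2 0;0 0 -2 0;0 0 -1 0;0 0 0 0;0 0 0 0"

```text
time_s: 19.33
tcp_pos: [0.5643, 0.1303, 0.3833]
ee_rot: [[0.393, -0.919, 0.0], [-0.919, -0.393, 0.001], [-0.001, -0.001, -1.0]]
wrist_force: [-0.3, 0.6, -0.9]
gripper_width: 0.805
gripper_force: 0.0
```

Emit:
step_arm:
  targets: "-1.5 0 0 0;-2.5 0 0 0;-3 0 0 0;-3 0 0 0;-3 0 0 0;-2 0 0 0;-1 0 0 0;0 0 0 0;0 0 0 0;0 0 0 0;0 0 0 0;0 0 0 0"

```text
time_s: 20.33
tcp_pos: [0.5019, 0.2763, 0.3831]
ee_rot: [[0.392, -0.92, 0.0], [-0.92, -0.392, -0.0], [0.0, 0.0, -1.0]]
wrist_force: [-0.4, 0.1, -0.0]
gripper_width: 0.802
gripper_force: 0.0
```

Run:
```python
from h import *
s=sense();print(s["time_s"],s["tcp_pos"],s["wrist_force"],s["gripper_width"])
a=snap("scene");save(a,"scene6");t=snap("top")
s1=a["frame"][130:290,210:390]
A=cv2.resize(s1,(450,400),interpolation=cv2.INTER_CUBIC);B=cv2.resize(t["frame"][120:280,180:320],(350,400),interpolation=cv2.INTER_CUBIC)
cv2.imwrite("pics/f.png",np.hstack([A,B]))
```

```text
20.3333 [0.50188153 0.27627455 0.38307838] [-0.4416607   0.0597506  -0.04274406] 0.8018216515879135
```

View pics/f.png

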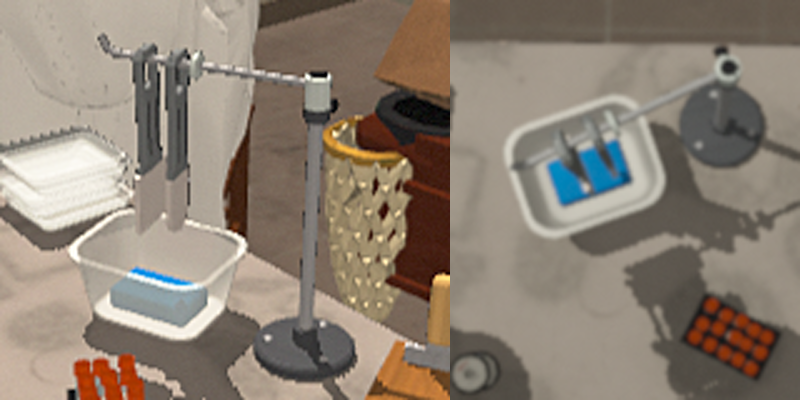

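Both tools hang on the bar over the tub, at (145,140) and (178,140) in the left crop, and the hand is clear. I'll wait for the swinging to die down and check it by comparing frames.

Emit:
step_arm:
  targets: "0 0 0 0;0 0 0 0;0 0 0 0;0 0 0 0;0 0 0 0;0 0 0 0;0 0 0 0;0 0 0 0;0 0 0 0;0 0 0 0;0 0 0 0;0 0 0 0"

```text
time_s: 21.43
tcp_pos: [0.5015, 0.2773, 0.383]
ee_rot: [[0.393, -0.919, -0.0], [-0.919, -0.393, 0.0], [-0.0, -0.0, -1.0]]
wrist_force: [-0.2, 0.9, -0.5]
gripper_width: 0.806
gripper_force: 0.0
```

Emit:
step_arm:
  targets: "0 0 0 0;0 0 0 0;0 0 0 0;0 0 0 0;0 0 0 0;0 0 0 0;0 0 0 0;0 0 0 0;0 0 0 0;0 0 0 0;0 0 0 0;0 0 0 0"

```text
time_s: 22.43
tcp_pos: [0.5015, 0.2773, 0.383]
ee_rot: [[0.393, -0.919, 0.0], [-0.919, -0.393, 0.0], [-0.0, -0.0, -1.0]]
wrist_force: [-0.1, 0.2, 0.4]
gripper_width: 0.802
gripper_force: 0.0
```

Emit:
step_arm:
  targets: "0 0 0 0;0 0 0 0;0 0 0 0;0 0 0 0;0 0 0 0;0 0 0 0;0 0 0 0;0 0 0 0;0 0 0 0;0 0 0 0;0 0 0 0;0 0 0 0"

```text
time_s: 23.43
tcp_pos: [0.5015, 0.2773, 0.3831]
ee_rot: [[0.393, -0.919, 0.0], [-0.919, -0.393, -0.0], [0.0, -0.0, -1.0]]
wrist_force: [0.4, -0.5, -1.2]
gripper_width: 0.808
gripper_force: 0.0
```

Run:
```python
from h import *
F=[snap("scene")["frame"][145:230,250:300].astype(int) for _ in range(12)]
F0=load("scene6")["frame"][145:230,250:300].astype(int)
g=[f.mean(2) for f in F]
print("vs first", [int((abs(x-g[0])>15).sum()) for x in g],"vs earlier",int((abs(F0.mean(2)-g[0])>15).sum()))
print([round(abs(x-g[0]).max()) for x in g],sense()["time_s"])
```

```text
vs first [0, 0, 0, 0, 0, 0, 0, 0, 0, 0, 0, 0] vs earlier 0
[0, 7, 7, 7, 7, 6, 7, 6, 6, 6, 6, 6] 24.0333
```

Nothing moved across 0.6 s of frames, so I'm handing in.

```bash
python3 -c "
from station import r
print(r.finish_job())"
```

```text
the job is handed in; nothing more can be done
None
```

I hung the scraper on the hook beside the paddle and turned the arm so both hang still over the tub, with the knife left in its block; I handed the job in at about 24 s, but no verdict came back.

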